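Empty the carry tray of worn heel blocks into the pedal bin

TASK

Take the bamboo carry tray by its bar handle and draw it up out of its grey holder, keeping it level so that nothing spills, then tip it steeply, open nose down, over the blue bin until all four worn heel blocks lie in the bin. Finish while still holding the emptied tray: keep it gripped, still and steeply nose-down, with its nose above the bin's mouth and the tray touching neither bin nor lid. Leave the tin, jar, brush, shoe trees and bottle where they are.

Things in the scene. Friction and masses are not known exactly. Their poses are not given: they have to be found in the camera images.
- tray: bamboo carry tray, 150 mm long (its x), 90 wide (y), floor 5 mm thick; side walls and back wall (+x end) 5 mm thick, their tops 40 mm above the underside; the -x end, the nose, is open, without wall or lip: things slide out there once it is tipped nose down 40 to 60 deg. Mass 0.15 to 0.31 kg. Origin: centre of the underside, z up. Stands in the holder at the start
- tray_bar (a point): centre of the tray's dark wooden bar handle, which crosses the tray's middle along y: 12 mm thick in x, 80 long in y, 24 tall, from 80 to 104 mm above the tray's underside, on two posts 20 mm wide at the side walls. Lies 92 mm above the tray's origin, axes as the tray's
- tray_nose (a point): middle of the floor's edge at the tray's open nose, 75 mm from the tray's centre towards its -x, on the upper face of the floor; axes as the tray's
- holder: fixed grey plastic docking frame, an open-topped box 168 x 108 mm and 36 mm tall, walls and floor 6 mm, that the tray stands in with 3 mm play all round; its wall closes the tray's open nose. Origin: centre of the underside, x along the tray's length (yaw as the tray's)
- bin: fixed low blue plastic pedal bin, 170 mm (x) by 210 mm (y), 120 mm tall, walls 4 mm, open at the top; its lid is thrown back beyond its +x rim, sloping up from the rim to 173 mm height at 230 mm from the bin's centre; a black foot lever sticks out 45 mm at the foot on the -x side. Origin: centre of the underside, z up. May stand left or right of the robot, with the holder on the other side
- heel1: worn black rubber heel block with a steel strip, 24 x 22 x 12 mm, 20 g, lying in the tray at the start; origin: centre of its underside
- heel2: worn black rubber heel block with a steel strip, 24 x 22 x 12 mm, 20 g, lying in the tray at the start; origin: centre of its underside
- heel3: worn black rubber heel block with a steel strip, 24 x 22 x 12 mm, 20 g, lying in the tray at the start; origin: centre of its underside
- heel4: worn black rubber heel block with a steel strip, 24 x 22 x 12 mm, 20 g, lying in the tray at the start; origin: centre of its underside
- tin: bystander: round brown polish tin, 80 mm across, 30 tall; origin centre of underside
- cream: bystander: small jar of shoe cream, 52 mm across, 60 tall; origin centre of underside
- brush: bystander: nylon brush with blue plastic back, 150 x 50 x 52 mm, bristles down; origin centre of underside
- shoe_tree1: bystander: wooden shoe tree lying along its x, about 245 mm long, 60 wide, 40 tall; origin on the underside near the middle
- shoe_tree2: bystander: second wooden shoe tree, like the first
- spray: bystander: white bottle with a red cap, 50 mm across, 150 tall; origin centre of underside
Not all that is in view belongs to the job. Of the things that look like the holder, take the one that is farthest to the robot's right at the start.

How it is judged:
On the way:
1. the tray has been drawn clear up out of its holder, level, with all four blocks still in it (z of tray in the frame of holder above 0.045 m and angle between tray's own z axis and vertical below 0.35 rad and contact force between the fingers and tray above 1 N and x of heel1 in the frame of tray between -0.08 and 0.075 m and y of heel1 in the frame of tray between -0.045 and 0.045 m and z of heel1 in the frame of tray between -0.002 and 0.04 m and x of heel2 in the frame of tray between -0.08 and 0.075 m and y of heel2 in the frame of tray between -0.045 and 0.045 m and z of heel2 in the frame of tray between -0.002 and 0.04 m and x of heel3 in the frame of tray between -0.08 and 0.075 m and y of heel3 in the frame of tray between -0.045 and 0.045 m and z of heel3 in the frame of tray between -0.002 and 0.04 m and x of heel4 in the frame of tray between -0.08 and 0.075 m and y of heel4 in the frame of tray between -0.045 and 0.045 m and z of heel4 in the frame of tray between -0.002 and 0.04 m), for 0.1 s.
At the end, for the whole second after the job is handed in: All four heel blocks are at rest inside the bin (origins within its outline and below 100 mm above its underside); the tray is held by the fingers, still, tipped nose down by more than 40 deg (0.7 rad), its nose within the bin's outline and above its 120 mm rim, touching neither bin nor holder (x of heel1 in the frame of bin between -0.085 and 0.085 m and y of heel1 in the frame of bin between -0.105 and 0.105 m and z of each of heel1, heel2, heel3, heel4 in the frame of bin below 0.1 m and linear speed of each of heel1, heel2, heel3, heel4, tray below 0.05 m/s and x of heel2 in the frame of bin between -0.085 and 0.085 m and y of heel2 in the frame of bin between -0.105 and 0.105 m and x of heel3 in the frame of bin between -0.085 and 0.085 m and y of heel3 in the frame of bin between -0.105 and 0.105 m and x of heel4 in the frame of bin between -0.085 and 0.085 m and y of heel4 in the frame of bin between -0.105 and 0.105 m and angle between tray's own x axis and vertical below 0.87 rad and z of tray_nose in the frame of bin above 0.12 m and x of tray_nose in the frame of bin between -0.085 and 0.085 m and y of tray_nose in the frame of bin between -0.105 and 0.105 m and contact force between tray and bin below 0.2 N and contact force between tray and holder below 0.2 N and contact force between the fingers and tray above 1 N and angular speed of tray below 0.3 rad/s); the arm keeps its last pose, push and grip.
It fails at once if a bystander (tin, jar, brush, shoe tree, bottle) was moved more than 40 mm (distance of any of tin, cream, brush, shoe_tree1, shoe_tree2, spray from where it was at the start of the episode above 0.04 m).
It also fails if it takes over 48 s, if anything falls off the work surface, if the arm or the gripper's body presses on something with over 40 N, if the wrist force passes 120 N, or if a joint passes its speed limit or range.

ROBOT

A 6-joint arm with a two-finger parallel gripper is mounted at the origin on the work surface. World frame = base frame: x ahead of the robot, y to its left, z up, the work surface at z = 0. Lengths are in m, angles in rad, forces in N, time in s.
With the tool pointing down it reaches from about 0.25 to 0.775 m from the base axis. Payload 4 kg.
Tool frame: the origin (TCP) lies midway between the tips of the shut fingers; the grasp point (between the pads) lies grip_point_offset behind it (grip_point_offset is the distance from the TCP to the grasp point, in m); z points along the fingers, y is the line along which they close (so a half turn about z gives the same grasp; the last joint's range is limited). The gripper opens to 94 mm and grips with 3 to 60 N. Pads are 16 mm wide; open, the fingers measure 119 mm over their backs; the gripper's body (75 mm by 177 mm) begins 78 mm behind the grasp point.
Start: joints at [-1.393, 0.087, 1.371, -0, 1.684, -0.103], TCP at [0.152, -0.528, 0.206] pointing down, gripper open.
Joint ranges: [-3.1, 3.1], [-0.76, 2.03], [0.27, 2.55], [-1.08, 4.22], [0.17, 2.65], [-2.57, 2.57]. Speed limits (rad/s): [2.79, 2.79, 3.14, 3.14, 3.14, 3.14].

INTERFACE

Orientations are given as [roll, pitch, yaw] about the fixed x, y, z axes, in that order (R = Rz(yaw) Ry(pitch) Rx(roll)).
In Python, from bench import * gives the robot as it stands. The module is installed in compiled form; this text tells all that it offers.
- The arm moves only by the tool apply_moves, never from a script. Its argument "commands" is a list of rows, each a list of 7 numbers: the turn, a rotation vector about the world's x, y, z in rad, then the shift along the world's x, y, z in m, then the opening in per cent of the stroke, from 0 (shut) to 100 (fully open). In form: [[ax, ay, az, x, y, z, jaw], ...]. A call has exactly 5 rows; each row is the pose to reach, as a shift and turn from the pose commanded when the call began; what a row does not reach only later rows make up. A row lasts 1/10 s, in which the tool goes at most 50 mm and 8.59 degrees, less where a joint would pass 70% of its speed; a pose out of reach is approached as far as the arm can. A call with a gripper value outside its range is refused whole. The fingers move at their own pace and stop on an object; the grip force is fixed at half the most. Time passes only in rows, so rows that repeat a pose let the fingers close, or fill a call up. It gives the time, the measured TCP pose, the force, the opening and the grip force at its end, in the units of the state.
- get_obs(): the state, without advancing time (a new reading comes with each control period).
- snapshot(name): name is "side" or "top"; returns a dict with "pixels" (384x512x3 uint8, red, green, blue), "vertical_fov" (degrees; the focal length in pixels is half the picture's height over the tangent of half this angle, whatever the lens; pixels are square), "cx", "cy" (the principal point, pixels), "k1" (the pictures are not rectified: a ray, as slopes to the right and down, at radius r is drawn at 1 + k1 r^2 times it, then the intrinsics apply), "rvec" (rotation vector, rad) and "tvec" (3), from world to camera coordinates, as OpenCV has them. Camera axes: x right, y down, z forward; pixel columns grow to the right and rows downward; lengths in m; the calibration is good to about 2 mm. A picture is of the moment at which its call begins. There is no depth.
- close_job(): hands the job in; it is judged then, once.
Trained networks look in the newest picture that a camera, given by its name, has taken for a name from the list of things; names that differ only in an ending like _2 or _b are one class to them, and where a whole thing is asked for, a point or a joint stands for the part that bears it (a point fixed in the world has none). Each returns a list of dicts, best first, with "score" (0 to 1); they miss things now and then, are a little off and sometimes report something else, mostly with a low value. They report only what shows in the picture. A call takes as long as a camera call. They do not tell look-alikes from the thing itself.
- masks_of(camera, query): "mask" (384x512 bool, what is visible of it) and "extent" ([left, top, right, bottom] in pixels, round what is visible of it).
- place_of(camera, query): "pixel" ([column, row] in pixels: a listed point, or the origin of a listed thing).
The state is a dict: "time": time; "joint_positions": joint angles; "qvel": joint speeds; "joint_torque": joint torques, N m; "tool_pos": TCP position; "ee_rot": TCP orientation; "wrist_force": force on the tool from outside, world axes, zero at the start; "wrist_torque": the same for the moment, N m; "width": finger opening in m; "finger_force": force on a finger pad.
Only numpy, scipy, OpenCV 4.12 (cv2) and the standard library are available. Lean on these libraries where they do the work, as an engineer would, in place of code of your own. Each camera call takes 0.05 s, during which the arm holds its last target. There are 200 camera calls.

## Working session

There is one attempt and no reset: what is moved stays moved. The work goes in short steps, Python scripts to look and compute and a tool call to move; the robot and the scene stay as the last step left them, time stands still between calls to the robot, and variables do not carry over. Pictures are saved under pics/ and viewed, at most 10 in all, crops included, and the job is handed in when it is done.

Besides the shell and the picture viewer there is one more tool, called after "Request:" as a command line: name --pt "numbers of a row" for each row, then --argument value for the rest. apply_moves: Moves the arm, as the interface text tells. Its arguments: {"type":"object","properties":{"commands":{"type":"array"}},"required":["commands"]}

```bash
mkdir -p pics; cat > h.py <<'E'
from bench import *
import numpy as np, cv2
def K(s):
    f=192/np.tan(np.radians(s["vertical_fov"])/2)
    return np.array([[f,0,s["cx"]],[0,f,s["cy"]],[0,0,1.]]),np.array([s["k1"],0,0,0,0.])
def ray(s,px):
    k,d=K(s); u=cv2.undistortPoints(np.array([[px]],float),k,d)[0,0]
    R=cv2.Rodrigues(np.array(s["rvec"],float))[0]; t=np.array(s["tvec"],float).ravel()
    return -R.T@t, R.T@np.array([u[0],u[1],1])
def atz(s,px,z):
    c,r=ray(s,px); return c+r*(z-c[2])/r[2]
def proj(s,P):
    k,d=K(s); return cv2.projectPoints(np.array(P,float).reshape(-1,3),np.array(s["rvec"],float),np.array(s["tvec"],float),k,d)[0][:,0]
def tri(s1,p1,s2,p2):
    c1,r1=ray(s1,p1);c2,r2=ray(s2,p2)
    a=np.linalg.lstsq(np.c_[r1,-r2],c2-c1,rcond=None)[0]
    A,B=c1+r1*a[0],c2+r2*a[1]; return (A+B)/2,np.linalg.norm(A-B)
E
cat > a.py <<'E'
from h import *
S={}
for c in("top","side"):
    s=S[c]=snapshot(c); cv2.imwrite(f"pics/{c}0.png",s["pixels"][:,:,::-1])
    for q in("tray","tray_bar","tray_nose","holder","bin","heel1"):
        print(c,q,[(np.round(d["pixel"]).tolist(),round(d["score"],2)) for d in place_of(c,q)][:5])
    print(np.round(ray(s,(256,192)),2).tolist(), s["k1"],s["vertical_fov"])
o=get_obs();print({k:np.round(v,3).tolist() for k,v in o.items()})
E
python3 a.py
```

```text
top tray [([303.0, 166.0], 0.62)]
top tray_bar [([308.0, 166.0], 0.65)]
top tray_nose [([301.0, 193.0], 0.62), ([101.0, 147.0], 0.39)]
top holder [([262.0, 218.0], 0.91), ([307.0, 168.0], 0.79), ([176.0, 257.0], 0.6)]
top bin [([170.0, 173.0], 0.63)]
top heel1 [([298.0, 163.0], 0.55), ([311.0, 184.0], 0.46), ([302.0, 184.0], 0.42), ([315.0, 154.0], 0.37)]
[[0.41, -0.03, 1.66], [0.04, -0.01, -1.0]] -0.08693784472463548 42.69645194322386
side tray [([252.0, 178.0], 0.86)]
side tray_bar [([253.0, 161.0], 0.63)]
side tray_nose [([272.0, 182.0], 0.96)]
side holder [([292.0, 213.0], 0.83), ([327.0, 280.0], 0.78), ([252.0, 181.0], 0.65), ([210.0, 215.0], 0.36)]
side bin [([229.0, 275.0], 0.93), ([252.0, 180.0], 0.7)]
side heel1 [([265.0, 177.0], 0.58), ([230.0, 273.0], 0.56), ([244.0, 173.0], 0.49), ([281.0, 132.0], 0.22)]
[[0.34, 0.87, 0.84], [0.15, -0.76, -0.64]] -0.03944498861710143 57.126513011511825
{'time': 0.7, 'joint_positions': [-1.393, 0.087, 1.371, 0.0, 1.684, -0.103], 'qvel': [-0.001, -0.001, 0.0, -0.001, -0.002, -0.002], 'joint_torque': [-0.001, -33.991, -30.252, 0.072, 0.023, -0.0], 'tool_pos': [0.152, -0.529, 0.206], 'ee_rot': [3.141, -0.0, 0.281], 'wrist_force': [0.008, -0.397, 0.668], 'wrist_torque': [-0.05, -0.021, 0.037], 'finger_force': 0.0, 'width': 0.094}
```

View pics/top0.png

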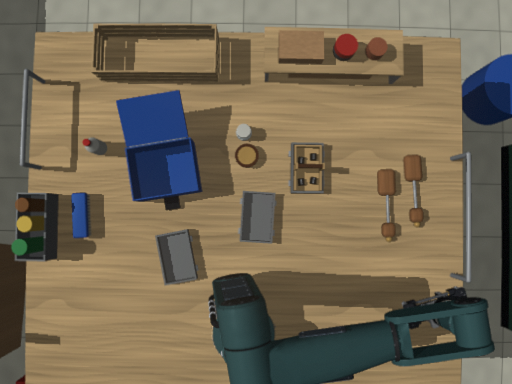

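View pics/side0.png

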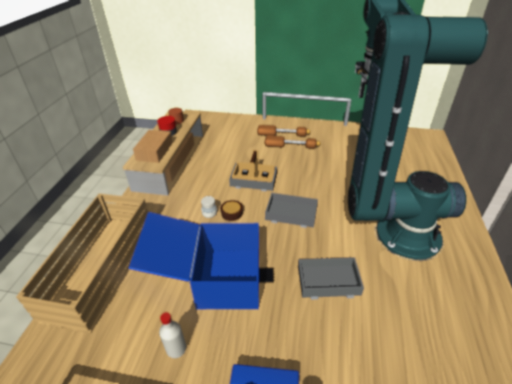

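Three holder look-alikes in the top picture: (258,217), (177,257) and (307,168). The last is farthest right (robot's right is image right) and holds the tray with its nose towards the robot. The bin is at (165,165), with its lid away from the robot. I'll confirm this in an overlay crop and measure the poses.

```bash
cat > b.py <<'E'
from h import *
T=snapshot("top");S=snapshot("side")
P=lambda c,q,i=0:place_of(c,q)[i]["pixel"]
for q in("tray","tray_bar","tray_nose"):
    p,g=tri(T,P("top",q),S,P("side",q)); print(q,p.round(3),round(g,4))
print("bar atz", atz(T,P("top","tray_bar"),.098).round(3), "bin",atz(T,P("top","bin"),0).round(3),atz(S,P("side","bin"),0).round(3))
for q,z in(("tray",.04),("tray_bar",.11),("bin",.12)):
    d=masks_of("top",q)[0]; m=d["mask"].astype(np.uint8)
    pts=np.argwhere(m)[:,::-1]
    w=np.array([atz(T,p,z)[:2] for p in pts],np.float32)
    r=cv2.minAreaRect(w); print(q,d["score"],np.round(d["extent"]),"rect",np.round(r[0],3),np.round(r[1],3),round(r[2],1))
    print(cv2.boxPoints(r).round(3).tolist())
cv2.imwrite("pics/crop1.png",np.hstack([cv2.resize(T["pixels"][130:210,270:350],None,fx=5,fy=5,interpolation=2),cv2.resize(T["pixels"][85:215,105:235],(400,400),interpolation=2)])[:,:,::-1])
E
python3 b.py
```

```text
tray [ 0.559 -0.204  0.01 ] 0.0111
tray_bar [ 0.55  -0.2    0.115] 0.0042
tray_nose [ 0.482 -0.189  0.024] 0.0024
bar atz [ 0.554 -0.202  0.098] bin [0.54  0.271 0.   ] [0.542 0.257 0.   ]
tray 0.72 [295. 142. 326. 191.] rect [ 0.557 -0.21 ] [0.15  0.096] 0.6
[[0.4819999933242798, -0.16200000047683716], [0.4830000102519989, -0.2590000033378601], [0.6330000162124634, -0.25699999928474426], [0.6320000290870667, -0.16099999845027924]]
tray_bar 0.65 [294. 146. 328. 192.] rect [ 0.552 -0.202] [0.146 0.099] 0.8
[[0.4779999852180481, -0.15399999916553497], [0.47999998927116394, -0.25200000405311584], [0.6259999871253967, -0.25], [0.625, -0.15199999511241913]]
bin 0.59 [118.  90. 204. 210.] rect [0.594 0.27 ] [0.373 0.226] 10.2
[[0.38999998569488525, 0.34700000286102295], [0.4300000071525574, 0.125], [0.7979999780654907, 0.19200000166893005], [0.7580000162124634, 0.414000004529953]]
```

View pics/crop1.png

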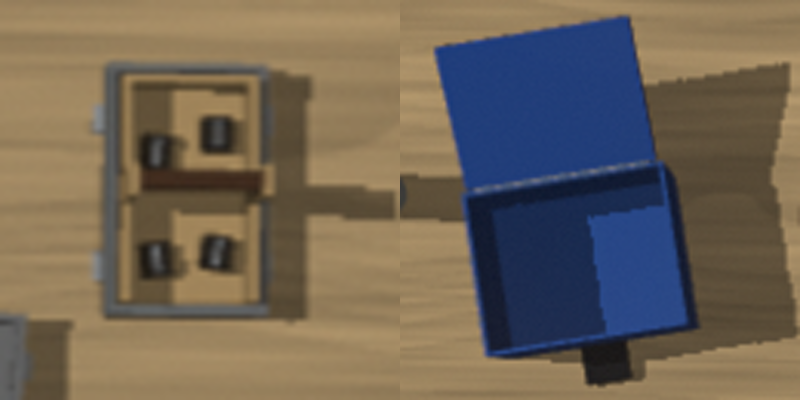

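Confirmed: the right-hand holder has the tray and four blocks in it. The bar centre is at about (310.5,166) and the nose faces the robot. The bin rim corners are at about (126,148), (190,138), (201.5,191) and (133.6,201). Next I compute the positions.

```bash
python3 - <<'E'
from h import *
T=snapshot("top")
print(grip_point_offset)
for n,p,z in(("barc",(310.5,166.4),.11),("barL",(298,166),.11),("barR",(323,166.6),.11)):print(n,atz(T,p,z).round(3))
for p in((291,142.6),(323.6,143.2),(323.8,193.6),(291,193.6)):print("hold",atz(T,p,.036).round(3))
for p in((126.1,147.7),(190.1,138),(201.5,191.3),(133.6,200.7)):print("bin",atz(T,p,.12).round(3))
for c in("tin","cream","spray","brush","shoe_tree1"):print(c,[atz(T,d["pixel"],0).round(2).tolist() for d in place_of("top",c)[:2]])
E
```

```text
0.0188
barc [ 0.554 -0.208  0.11 ]
barL [ 0.555 -0.168  0.11 ]
barR [ 0.554 -0.248  0.11 ]
hold [ 0.64  -0.151  0.036]
hold [ 0.639 -0.26   0.036]
hold [ 0.471 -0.262  0.036]
hold [ 0.47  -0.153  0.036]
bin [0.605 0.376 0.12 ]
bin [0.638 0.174 0.12 ]
bin [0.47  0.135 0.12 ]
bin [0.437 0.348 0.12 ]
tin [[0.6, -0.01, 0.0], [0.57, -0.22, 0.0]]
cream [[0.67, -0.0, 0.0], [0.53, 0.26, 0.0]]
spray [[0.62, 0.5, 0.0], [0.57, -0.22, 0.0]]
brush [[0.39, 0.56, 0.0], [0.49, -0.58, 0.0]]
shoe_tree1 [[0.45, -0.49, 0.0], [0.5, -0.57, 0.0]]
```

Request:
apply_moves --pt "0 0 0.12 0.036 0.029 0 100" --pt "0 0 0.24 0.072 0.058 0 100" --pt "0 0 0.36 0.108 0.087 0 100" --pt "0 0 0.48 0.144 0.116 0 100" --pt "0 0 0.6 0.18 0.145 0 100"

```text
time: 2.2
tool_pos: [0.3336, -0.3822, 0.2057]
ee_rot: [3.141, 0.0, 0.885]
wrist_force: [0.2, -0.3, 0.6]
width: 0.0941
finger_force: 0.0
```

Request:
apply_moves --pt "0 0 0.12 0.04 0.033 0 100" --pt "0 0 0.24 0.08 0.066 0 100" --pt "0 0 0.36 0.12 0.1 0 100" --pt "0 0 0.48 0.16 0.132 0 100" --pt "0 0 0.6 0.2 0.16 0 100"

```text
time: 2.7
tool_pos: [0.5287, -0.2254, 0.2059]
ee_rot: [3.141, 0.0, 1.486]
wrist_force: [0.4, -0.6, 0.8]
width: 0.0938
finger_force: 0.0
```

Request:
apply_moves --pt "0 0 0.045 0.011 0.008 0 100" --pt "0 0 0.09 0.022 0.017 0 100" --pt "0 0 0.09 0.022 0.017 0 100" --pt "0 0 0.09 0.022 0.017 0 100" --pt "0 0 0.09 0.022 0.017 0 100"

```text
time: 3.2
tool_pos: [0.5484, -0.2114, 0.2058]
ee_rot: [-3.142, 0.001, 1.568]
wrist_force: [-0.6, 0.8, -0.1]
width: 0.0936
finger_force: 0.0
```

```bash
python3 - <<'E'
from h import *
T=snapshot("top");S=snapshot("side");o=get_obs();print({k:np.round(v,4).tolist() for k,v in o.items()})
cv2.imwrite("pics/c2.png",np.hstack([cv2.resize(T["pixels"][120:220,250:350],(400,400)),cv2.resize(S["pixels"][100:220,200:320],(400,400))])[:,:,::-1])
E
```

```text
{'time': 3.3, 'joint_positions': [-0.4639, 0.1713, 1.2765, -0.0002, 1.6934, -0.4616], 'qvel': [0.0043, 0.0019, -0.0019, 0.0007, -0.0029, -0.0033], 'joint_torque': [0.1073, -37.4887, -30.2351, 0.0632, 0.0458, 0.0011], 'tool_pos': [0.5485, -0.2112, 0.2058], 'ee_rot': [3.1413, 0.0004, 1.5685], 'wrist_force': [-0.5099, -0.6389, -0.4638], 'wrist_torque': [-0.0088, -0.0583, 0.0095], 'finger_force': 0.0, 'width': 0.0939}
```

View pics/c2.png

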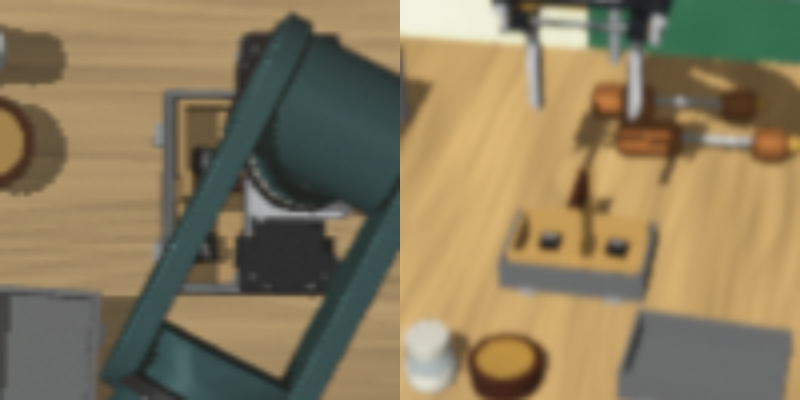

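The picture shows the fingers straddling the bar: tips at crop (535,100) and (635,105), bar at (585,185). I'll correct 6 mm in x and 4 mm in y, then descend.

Request:
apply_moves --pt "0 0 0 0.006 0.004 -0.03 100" --pt "0 0 0 0.006 0.004 -0.065 100" --pt "0 0 0 0.006 0.004 -0.1 100" --pt "0 0 0 0.006 0.004 -0.127 100" --pt "0 0 0 0.006 0.004 -0.127 100"

```text
time: 3.8
tool_pos: [0.5516, -0.2053, 0.0735]
ee_rot: [-3.133, -0.004, 1.569]
wrist_force: [-0.8, -0.2, -0.3]
width: 0.0944
finger_force: 0.0
```

Request:
apply_moves --pt "0 0 0 0 0 0 50" --pt "0 0 0 0 0 0 30" --pt "0 0 0 0 0 0 15" --pt "0 0 0 0 0 0 5" --pt "0 0 0 0 0 0 0"

```text
time: 4.3
tool_pos: [0.5558, -0.2063, 0.0796]
ee_rot: [3.14, 0.001, 1.571]
wrist_force: [0.7, -0.0, -0.4]
width: 0.0576
finger_force: 0.0
```

Request:
apply_moves --pt "0 0 0 0 0 0 0" --pt "0 0 0 0 0 0 0" --pt "0 0 0 0 0 0 0" --pt "0 0 0 0 0 0 0" --pt "0 0 0 0 0 0 0"

```text
time: 4.8
tool_pos: [0.5553, -0.206, 0.0784]
ee_rot: [-3.141, -0.0, 1.571]
wrist_force: [-0.2, 0.7, 0.5]
width: 0.0176
finger_force: 0.0
```

Request:
apply_moves --pt "0 0 0 0 0 0 0" --pt "0 0 0 0 0 0 0" --pt "0 0 0 0 0 0 0" --pt "0 0 0 0 0 0 0" --pt "0 0 0 0 0 0 0"

```text
time: 5.3
tool_pos: [0.5554, -0.2061, 0.0785]
ee_rot: [3.141, 0.0, 1.571]
wrist_force: [0.6, -0.1, -0.1]
width: 0.0117
finger_force: 30.0
```

Request:
apply_moves --pt "0 0 0 0 0 0.004 0" --pt "0 0 0 0 0 0.01 0" --pt "0 0 0 0 0 0.018 0" --pt "0 0 0 0 0 0.026 0" --pt "0 0 0 0 0 0.034 0"

```text
time: 5.8
tool_pos: [0.5552, -0.2062, 0.1135]
ee_rot: [3.141, 0.0, 1.571]
wrist_force: [0.4, -0.4, -3.1]
width: 0.0117
finger_force: 30.0
```

Request:
apply_moves --pt "0 0 0 0 0 0.01 0" --pt "0 0 0 0 0 0.02 0" --pt "0 0 0 0 0 0.03 0" --pt "0 0 0 0 0 0.038 0" --pt "0 0 0 0 0 0.044 0"

```text
time: 6.3
tool_pos: [0.5556, -0.2062, 0.1577]
ee_rot: [3.141, 0.0, 1.571]
wrist_force: [0.6, -1.2, -2.5]
width: 0.0121
finger_force: 30.0
```

```bash
python3 - <<'E'
from h import *
T=snapshot("top");S=snapshot("side");o=get_obs();print({k:np.round(v,4).tolist() for k,v in o.items()})
cv2.imwrite("pics/c3.png",np.hstack([cv2.resize(T["pixels"][120:220,250:350],(400,400)),cv2.resize(S["pixels"][80:220,180:320],(400,400))])[:,:,::-1])
E
```

```text
{'time': 6.4, 'joint_positions': [-0.4511, 0.1943, 1.3445, -0.0, 1.6005, -0.4511], 'qvel': [0.0017, 0.0095, 0.0242, -0.001, -0.0105, -0.0004], 'joint_torque': [-0.0029, -39.684, -31.1693, 0.0618, 0.1331, -0.0008], 'tool_pos': [0.5559, -0.2064, 0.1579], 'ee_rot': [3.1395, 0.001, 1.5708], 'wrist_force': [-0.6524, 0.2417, -2.8636], 'wrist_torque': [-0.0146, -0.0718, 0.0049], 'finger_force': 29.9994, 'width': 0.0118}
```

View pics/c3.png

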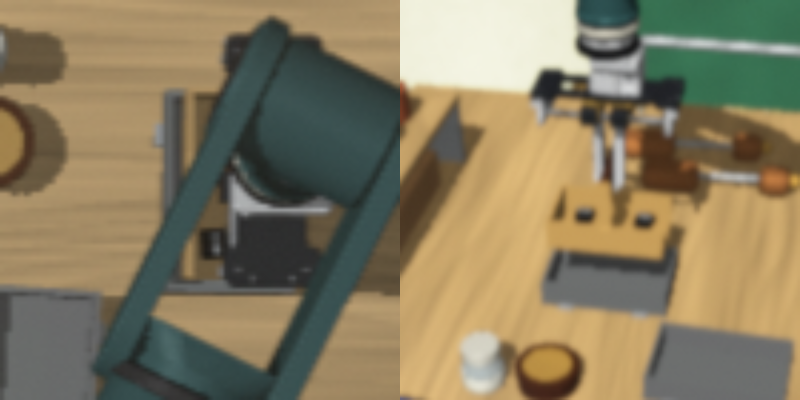

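The tray is out of the holder and level, with the blocks still in it. Next I carry it level to the bin.

Request:
apply_moves --pt "0 0 0.006 0.001 0.008 0.01 0" --pt "0 0 0.016 0.003 0.022 0.025 0" --pt "0 0 0.03 0.006 0.042 0.042 0" --pt "0 0 0.045 0.009 0.066 0.059 0" --pt "0 0 0.06 0.012 0.09 0.075 0"

```text
time: 6.9
tool_pos: [0.5676, -0.1141, 0.2336]
ee_rot: [3.14, -0.0, 1.632]
wrist_force: [0.7, 0.8, -1.7]
width: 0.012
finger_force: 30.0
```

Request:
apply_moves --pt "0 0 0.014 0.003 0.023 0.016 0" --pt "0 0 0.028 0.006 0.046 0.032 0" --pt "0 0 0.042 0.01 0.069 0.046 0" --pt "0 0 0.056 0.013 0.092 0.058 0" --pt "0 0 0.07 0.016 0.115 0.067 0"

```text
time: 7.4
tool_pos: [0.5834, 0.0012, 0.301]
ee_rot: [3.139, 0.0, 1.703]
wrist_force: [0.7, -0.7, -3.1]
width: 0.0119
finger_force: 30.0
```

Request:
apply_moves --pt "0 0 0.014 0.003 0.023 0 0" --pt "0 0 0.028 0.006 0.046 0 0" --pt "0 0 0.042 0.01 0.069 0 0" --pt "0 0 0.056 0.013 0.092 0 0" --pt "0 0 0.07 0.016 0.115 0 0"

```text
time: 7.9
tool_pos: [0.5989, 0.1163, 0.2998]
ee_rot: [3.14, -0.0, 1.773]
wrist_force: [0.5, 0.9, -2.2]
width: 0.0118
finger_force: 30.0
```

Request:
apply_moves --pt "0 0 0.013 0.003 0.023 0 0" --pt "0 0 0.025 0.006 0.046 0 0" --pt "0 0 0.037 0.009 0.068 0 0" --pt "0 0 0.049 0.012 0.089 0 0" --pt "0 0 0.06 0.014 0.108 0 0"

```text
time: 8.4
tool_pos: [0.6128, 0.2243, 0.2995]
ee_rot: [3.141, -0.001, 1.833]
wrist_force: [0.8, 0.0, -2.7]
width: 0.0119
finger_force: 30.0
```

Request:
apply_moves --pt "0 0 0.015 0.002 0.018 0 0" --pt "0 0 0.025 0.004 0.034 0 0" --pt "0 0 0.035 0.005 0.048 0 0" --pt "0 0 0.04 0.005 0.057 0 0" --pt "0 0 0.04 0.005 0.06 0 0"

```text
time: 8.9
tool_pos: [0.6182, 0.2829, 0.2982]
ee_rot: [-3.141, -0.0, 1.872]
wrist_force: [0.1, 0.8, -3.4]
width: 0.0117
finger_force: 30.0
```

```bash
python3 - <<'E'
from h import *
T=snapshot("top");S=snapshot("side");o=get_obs();print({k:np.round(v,4).tolist() for k,v in o.items()})
try:
    for q in("tray_bar","tray_nose"):
        p=[place_of(c,q) for c in("top","side")]; print(q,[[(np.round(d["pixel"]).tolist(),round(d["score"],2)) for d in x[:2]] for x in p])
        print(tri(T,p[0][0]["pixel"],S,p[1][0]["pixel"]))
except Exception as e:print(e)
cv2.imwrite("pics/c4.png",np.hstack([cv2.resize(T["pixels"][80:230,100:250],(400,400)),cv2.resize(S["pixels"][120:320,100:300],(400,400))])[:,:,::-1])
E
```

```text
{'time': 9.0, 'joint_positions': [0.3446, 0.3985, 0.8107, -0.0003, 1.9326, 0.0445], 'qvel': [-0.0151, -0.0101, 0.0076, -0.0071, -0.0002, -0.0016], 'joint_torque': [0.5104, -48.4348, -31.5113, 0.1416, -0.0103, 0.0206], 'tool_pos': [0.6183, 0.282, 0.2984], 'ee_rot': [-3.1414, 0.0003, 1.8708], 'wrist_force': [-0.0187, -0.3407, -2.6776], 'wrist_torque': [0.0233, -0.0405, -0.035], 'finger_force': 29.9994, 'width': 0.0118}
tray_bar [[([142.0, 135.0], 0.78)], [([187.0, 194.0], 0.64), ([291.0, 141.0], 0.56)]]
(array([0.61483325, 0.28059293, 0.3194368 ]), np.float64(0.0025533520114521956))
tray_nose [[([154.0, 162.0], 0.73), ([143.0, 136.0], 0.37)], [([220.0, 222.0], 0.6)]]
(array([0.54960862, 0.26582385, 0.22463298]), np.float64(0.0013323486748068295))
```

View pics/c4.png

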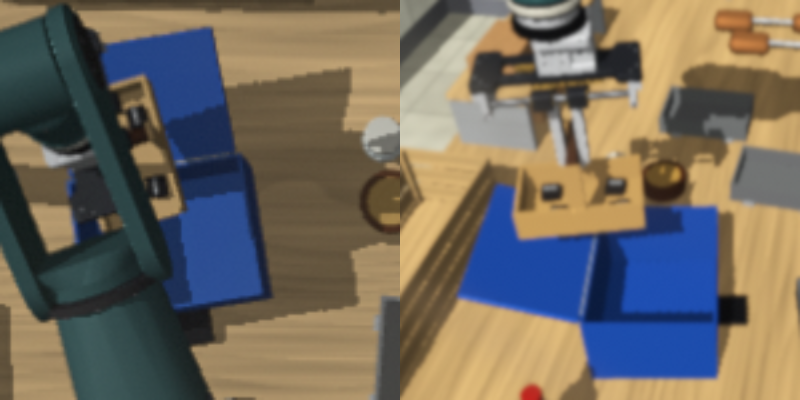

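The tray hangs level over the bin with the blocks inside. The nose triangulates to (0.55, 0.266, 0.225), as planned. Now I tip it about the nose.

Request:
apply_moves --pt "0.019 -0.061 0 -0.004 -0.001 -0.006 0" --pt "0.038 -0.122 0 -0.009 -0.003 -0.012 0" --pt "0.057 -0.183 0 -0.014 -0.0045 -0.018 0" --pt "0.076 -0.244 0 -0.019 -0.006 -0.023 0" --pt "0.095 -0.306 0 -0.024 -0.0075 -0.028 0"

```text
time: 9.7
tool_pos: [0.5938, 0.2735, 0.2706]
ee_rot: [2.819, -0.0, 1.87]
wrist_force: [1.1, -0.1, -3.1]
width: 0.0118
finger_force: 30.0
```

Request:
apply_moves --pt "0.019 -0.061 0 -0.0055 -0.002 -0.002 0" --pt "0.038 -0.122 0 -0.011 -0.0035 -0.004 0" --pt "0.057 -0.183 0 -0.017 -0.0055 -0.006 0" --pt "0.076 -0.244 0 -0.023 -0.007 -0.008 0" --pt "0.095 -0.306 0 -0.029 -0.009 -0.011 0"

```text
time: 10.2
tool_pos: [0.5644, 0.2645, 0.2596]
ee_rot: [2.499, -0.001, 1.87]
wrist_force: [0.3, -0.2, -3.1]
width: 0.0118
finger_force: 30.0
```

Request:
apply_moves --pt "0.019 -0.061 0 -0.006 -0.002 -0.002 0" --pt "0.038 -0.122 0 -0.012 -0.004 -0.005 0" --pt "0.057 -0.183 0 -0.018 -0.006 -0.008 0" --pt "0.076 -0.244 0 -0.024 -0.008 -0.011 0" --pt "0.095 -0.306 0 -0.0305 -0.01 -0.014 0"

```text
time: 10.7
tool_pos: [0.5341, 0.2544, 0.2455]
ee_rot: [2.178, -0.001, 1.87]
wrist_force: [-0.0, -0.3, -1.9]
width: 0.0118
finger_force: 30.0
```

Request:
apply_moves --pt "0 0 0 0 0 0 0" --pt "0 0 0 0 0 0 0" --pt "0 0 0 0 0 0 0" --pt "0 0 0 0 0 0 0" --pt "0 0 0 0 0 0 0"

```text
time: 11.2
tool_pos: [0.5357, 0.2556, 0.2469]
ee_rot: [2.179, -0.001, 1.871]
wrist_force: [0.0, 0.2, -1.9]
width: 0.0122
finger_force: 30.0
```

```bash
cat > e.py <<'E'
from h import *
import sys
T=snapshot("top");S=snapshot("side");o=get_obs();print({k:np.round(v,4).tolist() for k,v in o.items()})
for c in("top","side"):
    print(c,[(np.round(d["pixel"]).tolist(),round(d["score"],2)) for d in place_of(c,"heel1")])
try:
    p=[place_of(c,"tray_nose") for c in("top","side")]
    print([[np.round(d["pixel"]) for d in x] for x in p]);print(tri(T,p[0][0]["pixel"],S,p[1][0]["pixel"]))
except Exception as e:print(e)
cv2.imwrite(f"pics/{sys.argv[1]}.png",np.hstack([cv2.resize(T["pixels"][110:230,100:220],(400,400)),cv2.resize(S["pixels"][140:320,130:310],(400,400))])[:,:,::-1])
E
python3 e.py c5
```

```text
{'time': 11.3, 'joint_positions': [0.3958, -0.4398, 2.0336, -0.1396, 0.5929, 0.1715], 'qvel': [0.0009, -0.003, 0.011, 0.0007, -0.0006, -0.0], 'joint_torque': [-0.0158, -16.083, -34.831, -0.3058, -3.9704, 0.0614], 'tool_pos': [0.5353, 0.2555, 0.2461], 'ee_rot': [2.18, -0.0009, 1.8711], 'wrist_force': [-0.4272, -0.0943, -2.2912], 'wrist_torque': [-0.2577, 0.6411, -0.035], 'finger_force': 29.9998, 'width': 0.0118}
top [([170.0, 180.0], 0.56), ([173.0, 181.0], 0.45)]
side [([232.0, 210.0], 0.65), ([254.0, 265.0], 0.61), ([252.0, 278.0], 0.38)]
[[array([160., 168.])], [array([227., 242.])]]
(array([0.53821111, 0.26079866, 0.14551487]), np.float64(0.0028719238309041907))
```

View pics/c5.png

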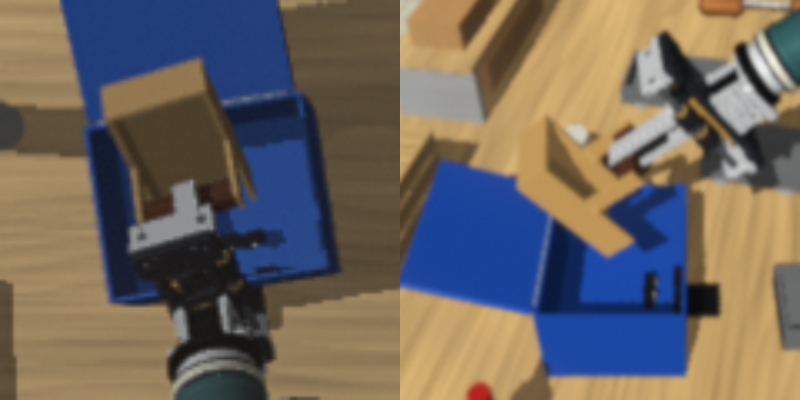

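The picture shows the tray tipped about 55° and clear of bin and lid. Its visible interior is empty, and there are blocks in the bin near side-crop (650,290). I'll check all four by averaging the weight and taking a closer look.

```bash
python3 - <<'E'
from h import *
F=[]
for i in range(20):
    T=snapshot("top");F.append(get_obs()["wrist_force"][2])
print(np.mean(F),np.std(F)/20**.5)
S=snapshot("side")
g=lambda im:np.clip(255*(im/255.)**.55,0,255).astype(np.uint8)
cv2.imwrite("pics/c6.png",g(np.hstack([cv2.resize(T["pixels"][135:205,120:210],(400,311),interpolation=2),cv2.resize(S["pixels"][190:290,190:318],(400,311),interpolation=2)]))[:,:,::-1])
E
```

```text
-2.2639146290868886 0.100128421679861
```

View pics/c6.png

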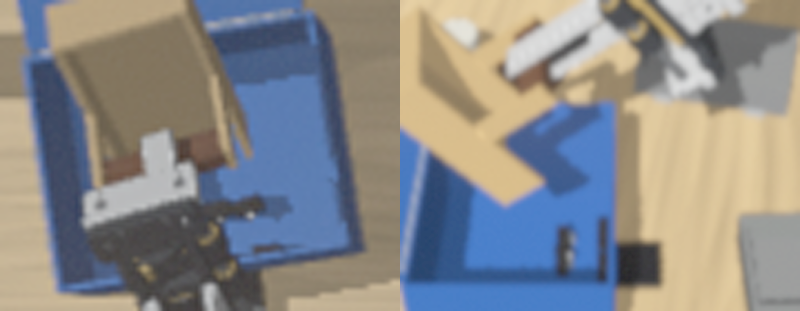

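Only two or three blocks can be seen; the gripper hides the rest. I'll tip a little further and shake gently, then rise and shift aside to see the whole bin.

Request:
apply_moves --pt "0.014 -0.046 0 -0.005 -0.001 0.003 0" --pt "0.028 -0.092 0 -0.01 -0.003 0.006 0" --pt "0.042 -0.138 0 -0.014 -0.004 0.009 0" --pt "0.057 -0.183 0 -0.018 -0.0055 0.012 0" --pt "0.057 -0.183 0 -0.018 -0.0055 0.012 0"

```text
time: 13.05
tool_pos: [0.5156, 0.2495, 0.2552]
ee_rot: [1.991, -0.001, 1.872]
wrist_force: [0.0, -0.8, -2.7]
width: 0.0116
finger_force: 30.0
```

Request:
apply_moves --pt "0 0 0 0 0 0.02 0" --pt "0 0 0 0 0 0.0 0" --pt "0 0 0 0 0 0.02 0" --pt "0 0 0 0 0 0.0 0" --pt "0 0 0 0 0 0.01 0"

```text
time: 13.55
tool_pos: [0.5156, 0.249, 0.2617]
ee_rot: [1.999, 0.0, 1.871]
wrist_force: [-0.2, -0.1, -4.7]
width: 0.0117
finger_force: 30.0
```

Request:
apply_moves --pt "0 0 0 0 0 0.02 0" --pt "0 0 0 0 -0.01 0.04 0" --pt "0 0 0 0 -0.03 0.05 0" --pt "0 0 0 0 -0.06 0.05 0" --pt "0 0 0 0 -0.09 0.05 0"

```text
time: 14.05
tool_pos: [0.5166, 0.1635, 0.3201]
ee_rot: [1.987, 0.001, 1.876]
wrist_force: [0.4, -1.5, -3.9]
width: 0.0121
finger_force: 30.0
```

Request:
apply_moves --pt "0 0 0 0 -0.03 0 0" --pt "0 0 0 0 -0.06 0 0" --pt "0 0 0 0 -0.08 0 0" --pt "0 0 0 0 -0.09 0 0" --pt "0 0 0 0 -0.09 0 0"

```text
time: 14.55
tool_pos: [0.5174, 0.0706, 0.319]
ee_rot: [1.988, 0.002, 1.868]
wrist_force: [-0.5, 0.1, -2.2]
width: 0.012
finger_force: 30.0
```

```bash
python3 - <<'E'
from h import *
T=snapshot("top");S=snapshot("side");o=get_obs();print(o["time"],np.round(o["tool_pos"],3),np.round(o["ee_rot"],3),o["width"],o["wrist_force"])
for c in("top","side"):
    print(c,[(np.round(d["pixel"]).tolist(),round(d["score"],2)) for d in place_of(c,"heel1")])
g=lambda im:np.clip(255*(im/255.)**.55,0,255).astype(np.uint8)
cv2.imwrite("pics/c7.png",g(np.hstack([cv2.resize(T["pixels"][130:210,115:215],(400,320),interpolation=2),cv2.resize(S["pixels"][140:300,140:340],(400,320),interpolation=2)]))[:,:,::-1])
E
```

```text
14.65 [0.517 0.073 0.318] [1.989 0.    1.871] 0.011695001185214453 [ 0.27059125  0.34056337 -2.53563504]
top [([169.0, 180.0], 0.5), ([173.0, 182.0], 0.39)]
side [([241.0, 267.0], 0.57), ([239.0, 270.0], 0.53), ([249.0, 265.0], 0.45), ([252.0, 277.0], 0.38)]
```

View pics/c7.png

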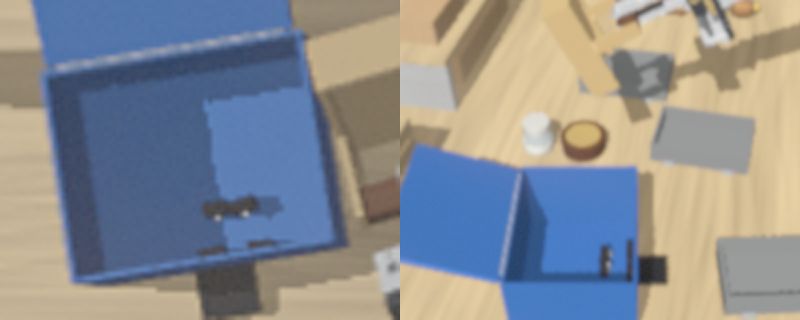

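All four blocks lie in the bin, at top-crop (215,210), (245,207), (210,250) and (262,243). I'll bring the tray back above the bin.

Request:
apply_moves --pt "0 0 0 0 0.02 0 0" --pt "0 0 0 0 0.05 0 0" --pt "0 0 0 0 0.08 0 0" --pt "0 0 0 0 0.11 0 0" --pt "0 0 0 0 0.14 0 0"

```text
time: 15.25
tool_pos: [0.5157, 0.2137, 0.317]
ee_rot: [1.991, -0.002, 1.875]
wrist_force: [1.1, -1.3, -3.0]
width: 0.0118
finger_force: 30.0
```

Request:
apply_moves --pt "0 0 0 0 0.02 0 0" --pt "0 0 0 0 0.035 -0.01 0" --pt "0 0 0 0 0.04 -0.025 0" --pt "0 0 0 0 0.04 -0.035 0" --pt "0 0 0 0 0.04 -0.04 0"

```text
time: 15.75
tool_pos: [0.5159, 0.2512, 0.2742]
ee_rot: [1.995, -0.002, 1.872]
wrist_force: [-0.5, -0.3, -2.4]
width: 0.0117
finger_force: 30.0
```

Request:
apply_moves --pt "0 0 0 0 0 0 0" --pt "0 0 0 0 0 0 0" --pt "0 0 0 0 0 0 0" --pt "0 0 0 0 0 0 0" --pt "0 0 0 0 0 0 0"

```text
time: 16.25
tool_pos: [0.5172, 0.2499, 0.2775]
ee_rot: [1.99, -0.002, 1.869]
wrist_force: [-0.3, 0.3, -2.3]
width: 0.012
finger_force: 30.0
```

```bash
python3 e.py c8
```

```text
{'time': 16.35, 'joint_positions': [0.4174, -0.5679, 2.1595, -0.2692, 0.4152, 0.2972], 'qvel': [0.0022, 0.0, 0.0037, -0.001, -0.0006, -0.0025], 'joint_torque': [-0.022, -11.5965, -35.2023, -0.451, -4.2855, 0.0673], 'tool_pos': [0.5171, 0.25, 0.2771], 'ee_rot': [1.9909, -0.0015, 1.8697], 'wrist_force': [0.9163, 1.6798, -1.8914], 'wrist_torque': [-0.281, 0.7092, -0.0209], 'finger_force': 29.9997, 'width': 0.0117}
top [([244.0, 137.0], 0.66), ([169.0, 185.0], 0.56)]
side [([241.0, 271.0], 0.57), ([239.0, 265.0], 0.53), ([256.0, 263.0], 0.41), ([251.0, 277.0], 0.36)]
[[array([158., 166.])], []]
list index out of range
```

View pics/c8.png

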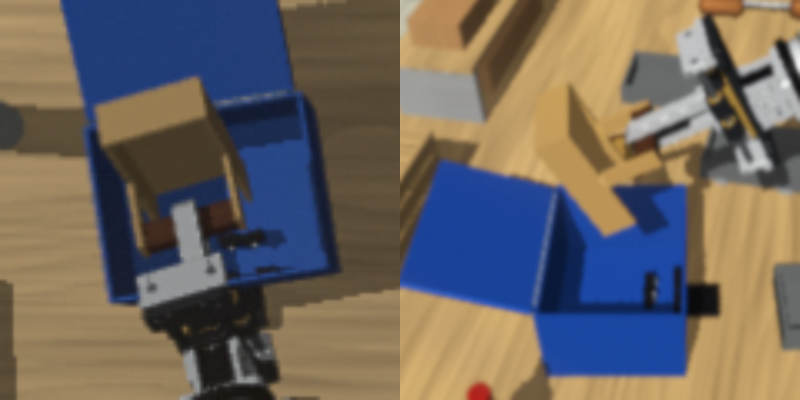

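The tray is held still at about 66° nose-down. Its nose is inside the bin's outline at z ≈ 0.18, clear of bin and lid, and the blocks are in the bin. I'm handing the job in.

```bash
python3 -c "
from bench import *
print(close_job())"
```

```text
the job is handed in; nothing more can be done
None
```

The job is handed in: all four heel blocks were seen in the bin, and the emptied tray is held still at about 66° nose-down over the bin's mouth, touching neither bin nor lid; the judge's verdict was not shown.

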